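# Prime the adhesive dosing pump

## Task

Get the adhesive pump ready: first lift the slotted white panel out of the lever's way and lay it flat, wholly on the black drying pad. Then turn the regulator knob until its white line points at the red mark, slide the clear cover fully over the knob to lock the setting, and finally swing the pump's red-handled lever all the way to its stop and release it so that it springs home. Leave the other things on the bench where they are.

Things in the scene. Friction and masses are not known exactly. Their poses are not given: they have to be found in the camera images.
- panel: Loose white L-shaped panel, 100 to 210 g. Origin at the foot of its upright wall, midway along it. Wall: 120 mm along the panel's x, 10 mm thick (y -5 to +5 mm), 75 mm tall (z up). Slotted base plate: 120 mm by 70 mm, 8 mm thick, on the wall's -y side (y -75 to -5 mm). It starts flat on the bench, its wall blocking the middle of the lever's sweep. Grip the wall from above.
- panel_a (a point): Bottom corner of the panel at its x = -60, y = +5 mm
- panel_b (a point): Bottom corner of the panel at its x = +60, y = +5 mm
- panel_c (a point): Bottom corner of the panel at its x = -60, y = -75 mm
- panel_d (a point): Bottom corner of the panel at its x = +60, y = -75 mm
- pad: Fixed black drying pad with an orange border, 200 mm (its x) by 140 mm (its y), 4 mm thick, flat on the bench. Origin at the centre of its underside.
- knob_axis (a point): On the upright axis of the regulator knob at the height to grip, 81 mm above the bench. Knob: a black bar 66 mm long, 18 mm wide, 36 mm tall (61 to 97 mm above the bench) on a 72 mm round skirt, on the front end of the regulator box. It turns either way and stays where it is left (friction about 0.1 N m).
- knob_pointer (a point): Point 44 mm from the knob's axis in the direction of the white line (on one half of the bar's top), same height as knob_axis; it turns with the knob. The bar lies along the line from knob_axis to this point.
- red_mark (a point): The red mark on the fixed white dial round the knob, 44 mm from the knob's axis; this point is at the same height as knob_axis, over the mark. It lies at most 1.5 rad counter-clockwise (seen from above) of the knob's starting direction.
- cover_grip (a point): Grip point in the yellow fin on top of the clear sliding cover, 128 mm above the bench. Fin: 14 mm thick along the sliding direction, 60 mm across it, from 106 to 142 mm above the bench. Cover: a clear tunnel 76 mm long, 104 mm wide, its roof 106 mm above the bench. It starts 90 to 110 mm from the knob's axis and slides straight towards it; fully home, the fin is right over the axis.
- cover (a joint): Travel of the cover in m: 0 parked, 0.11 fully over the knob (end stop). Friction about 2 N; it stays where it is left.
- lever_grip (a point): Point on the axis of the lever's upright red handle, 100 mm above the bench and 120 mm from the pivot. Handle: round, 18 mm diameter, standing from 57 to 130 mm above the bench on a steel arm 20 mm wide (45 to 57 mm above the bench). It turns with the lever.
- lever_pivot (a point): Point on the lever's upright pivot axis, 100 mm above the bench. Behind it (away from the handle's sweep) a clear cartridge stands 180 mm tall, 90 mm from the pivot.
- lever (a joint): Angle of the lever in rad: 0 home, 1.3 at its far stop, growing counter-clockwise seen from above. A spring returns it: about 1.7 N at the handle at home, 7 N at the stop.
- pump: The fixed blue pump that carries the lever. Origin on the bench 70 mm in front of the pivot (pump's -x is its front). Its base, 110 mm wide and 35 mm tall, runs from x = +40 to +210 mm. The handle starts at about x = -26, y = +73 mm and sweeps through -x of the pivot to y = -73 mm.
- regulator: The fixed grey regulator box, 200 (x) x 110 (y) x 50 mm tall. Origin at the centre of its underside. Knob axis at x = -55 mm; the cover slides along -x.
- glue: Bystander: yellow glue bottle, 36 mm diameter, 120 mm tall, standing in front of the regulator. Origin at the centre of its underside.
- jar: Bystander: amber jar, 44 mm diameter, 75 mm tall, beside the pad. Origin at the centre of its underside.
- tray: Bystander: open white tray, 90 x 150 x 40 mm, beyond the pad. Origin at the centre of its underside.
- screwdriver: Bystander: screwdriver, 180 mm long, lying across the front of the pad.
- ruler: Bystander: steel straightedge, 200 x 30 x 5 mm, lying to the left.
- tape: Bystander: roll of orange tape, 100 mm diameter, 25 mm tall, lying to the right.
Mind the look-alikes: they are no part of the job. There is more than one size of the pad; the one meant has the size given above. Leave any green or yellow look-alike of the panel alone.

How it is judged (in metres and radians):
On the way, in this order (a step that is already met when the one before it is completed fails the run):
1. the panel lies flat and let go, wholly on the drying pad (x of panel_a in the frame of pad between -0.102 and 0.102 m and y of panel_a in the frame of pad between -0.072 and 0.072 m and x of panel_b in the frame of pad between -0.102 and 0.102 m and y of panel_b in the frame of pad between -0.072 and 0.072 m and x of panel_c in the frame of pad between -0.102 and 0.102 m and y of panel_c in the frame of pad between -0.072 and 0.072 m and x of panel_d in the frame of pad between -0.102 and 0.102 m and y of panel_d in the frame of pad between -0.072 and 0.072 m and angle between panel's own z axis and vertical below 0.06 rad and z of panel in the frame of pad below 0.008 m and linear speed of panel below 0.02 m/s and contact force between panel and the fingers below 0.2 N), for 0.2 s.
2. the knob's white line points at the red mark (horizontal distance between knob_pointer and red_mark below 0.006 m), for 0.2 s.
3. with the knob at the mark, the cover is fully over the knob (value of joint cover above 0.104 m and horizontal distance between knob_pointer and red_mark below 0.006 m), for 0.2 s.
4. the lever is swung to its stop (value of joint lever above 1.23 rad), for 0.1 s.
At the end, for the whole second after the job is handed in: Panel flat (0.06 rad), at rest, let go, all four corners on the pad (2 mm overhang allowed); knob pointer within 6 mm of the red mark at 44 mm radius (8 degrees); cover within 6 mm of fully home; lever, after reaching within 0.07 rad of its stop, back within 0.06 rad of home (all of step 1 and all of step 3 and value of joint lever below 0.06 rad); the robot touches nothing.
It fails at once if one of the bystanders is moved more than 40 mm (distance of any of glue, jar, tray, screwdriver, ruler, tape from where it was at the start of the episode above 0.04 m).
It also fails if it takes over 72 s, if anything falls off the work surface, if the arm or the gripper's body presses on something with over 40 N, if the wrist force passes 120 N, or if a joint passes its speed limit or range.

## Robot

A 6-joint arm with a two-finger parallel gripper is mounted at the origin on the work surface. World frame = base frame: x ahead of the robot, y to its left, z up, the work surface at z = 0. Lengths are in mm, angles in rad, forces in N, time in s.
With the tool pointing down it reaches from about 350 to 975 mm from the base axis. Payload 17.4 kg.
Tool frame: the origin (TCP) lies on the mounting face of the last link; the fingertips stand tip_reach ahead of it and the grasp point (between the pads) lies 155 mm ahead of it (tip_reach is the distance from the TCP to the fingertips, in mm); z points along the fingers, y is the line along which they close (so a half turn about z gives the same grasp; the last joint's range is limited). The gripper opens to 85 mm and grips with 20 to 120 N. Pads are 22 mm wide; open, the fingers measure 114 mm over their backs; the gripper's body (76 mm by 85 mm) begins 54 mm behind the grasp point. The pads swing forward as they close: fully open they stand 13 mm farther back than shut.
Start: joints at [1.139, 0.116, 1.442, -0, 1.584, -0.038], TCP at [259.007, 623.338, 404.703] pointing down, gripper open.
Joint ranges: [-2.83, 2.83], [-0.83, 2.19], [0.07, 2.5], [-1.14, 4.28], [0.01, 3], [-2.97, 2.97]. Speed limits (rad/s): [1.89, 1.89, 2.22, 3.14, 3.14, 3.14].

## Interface

Orientations are given as a rotation vector (axis times angle).
In Python, from cell import get_state, camera, finish_job, tip_reach gives the robot as it stands.
- The arm moves only by the tool play_rows, never from a script. Its argument "deltas" is a list of rows, each a list of 5 numbers: the shift along the tool's x, y, z in m, then the turn about the tool's z in rad, then the opening, from 0 (shut) to 1 (fully open). In form: [[dx, dy, dz, turn, jaw], ...]. A call has 1 to 8 rows; each row is the pose to reach, as a shift and turn from the pose commanded when the call began, along the tool's axes at that moment; what a row does not reach only later rows make up. A row lasts 1/12 s, in which the tool goes at most 41.7 mm and 7.16 degrees, less where a joint would pass 70% of its speed; a pose out of reach is approached as far as the arm can. A call with a gripper value outside its range is refused whole. The fingers move at their own pace and stop on an object; the grip force is fixed at half the most. Time passes only in rows, so rows that repeat a pose let the fingers close. It gives the time, the measured TCP pose, the force, the opening and the grip force at its end, in the units of the state.
- get_state(): the state, without advancing time (a new reading comes with each control period).
- camera(name): name is "scene" or "top" or "wrist"; returns a dict with "img" (420x560x3 uint8, red, green, blue), "fx", "fy", "cx", "cy" (pixels), "rvec" (rotation vector, rad) and "tvec" (3), from world to camera coordinates, as OpenCV has them; the wrist camera has in their place "tool_from_camera" (4x4, takes a point from camera to tool coordinates, whose origin is the TCP and whose axes are the flange's). Camera axes: x right, y down, z forward; pixel columns grow to the right and rows downward; lengths in mm; the calibration is good to about 2 mm. A picture is of the moment at which its call begins: read the wrist's pose just before it. There is no depth.
- finish_job(): hands the job in; it is judged then, once.
The state is a dict: "clock": time; "joint_pos": joint angles; "qd": joint speeds; "joint_efforts": joint torques, N m; "position": TCP position; "tool_rot": TCP orientation; "wrist_force": force on the tool from outside, world axes, zero at the start; "ft_torque": the same for the moment, N m; "width": finger opening in mm; "gripper_force": force on a finger pad.
Only numpy, scipy, OpenCV 4.12 (cv2) and the standard library are available. Lean on these libraries where they do the work, as an engineer would, in place of code of your own. Each camera call takes 0.05 s, during which the arm holds its last target. There are 200 camera calls.

## Working session

There is one attempt and no reset: what is moved stays moved. The work goes in short steps, Python scripts to look and compute and a tool call to move; the robot and the scene stay as the last step left them, time stands still between calls to the robot, and variables do not carry over. Pictures are saved under pics/ and viewed, at most 10 in all, crops included, and the job is handed in when it is done.

Besides the shell and the picture viewer there is one more tool, called after "Call:" as a command line: name --pt "numbers of a row" for each row, then --argument value for the rest. play_rows: Moves the arm, as the interface text tells. Its arguments: {"type":"object","properties":{"deltas":{"type":"array"}},"required":["deltas"]}

```bash
ls && mkdir -p pics && cat > h.py <<'E'
import numpy as np, cv2, json
from cell import get_state, camera, tip_reach
def grab(name):
    c=camera(name); im=c.pop("img")
    cv2.imwrite(f"pics/{name}0.png", im[:,:,::-1]); 
    return im,c
def ray(c,u,v,z):
    R=cv2.Rodrigues(np.array(c["rvec"],float))[0]; t=np.array(c["tvec"],float).ravel()
    o=-R.T@t; d=R.T@np.array([(u-c["cx"])/c["fx"],(v-c["cy"])/c["fy"],1])
    return o+d*(z-o[2])/d[2]
def proj(c,p):
    R=cv2.Rodrigues(np.array(c["rvec"],float))[0]; t=np.array(c["tvec"],float).ravel()
    q=R@np.array(p,float)+t
    return np.array([c["fx"]*q[0]/q[2]+c["cx"],c["fy"]*q[1]/q[2]+c["cy"]])
E
python3 - <<'E'
from h import *
import pickle
print(tip_reach if not callable(tip_reach) else tip_reach()); print(get_state())
for n in("top","scene"):
    im,c=grab(n); print(n,{k:np.round(v,3) for k,v in c.items()}); pickle.dump((im,c),open(n+".pkl","wb"))
    cv2.imwrite(f"pics/{n}0.png", cv2.resize(im[:,:,::-1],(800,600),interpolation=cv2.INTER_CUBIC))
E
```

```text
pics
173.4
{'clock': 0.0, 'joint_pos': array([ 1.13922304e+00,  1.16536806e-01,  1.44227897e+00,  4.44131672e-06,
        1.58396608e+00, -3.77427681e-02]), 'qd': array([-0.00026508, -0.00063431,  0.00045007,  0.00030007, -0.00024954,
       -0.00065366]), 'joint_efforts': array([ 2.60318557e-03, -7.31978202e+01, -6.32484984e+01,  1.28975526e-04,
        6.14836652e-03, -7.48040725e-05]), 'position': array([258.99930225, 623.36034597, 403.91925801]), 'tool_rot': array([-6.14582208e-01, -3.08060472e+00,  1.81501362e-03]), 'wrist_force': array([-0.58387942, -0.18490131,  0.56287861]), 'ft_torque': array([ 0.03226549, -0.02735833,  0.01056729]), 'gripper_force': 0.0, 'width': 85.41303860980238}
top {'fx': np.float64(453.259), 'fy': np.float64(453.259), 'cx': np.float64(277.862), 'cy': np.float64(202.851), 'rvec': array([ 2.164, -2.221,  0.063]), 'tvec': array([ -20.099,  464.272, 1655.111])}
scene {'fx': np.float64(441.775), 'fy': np.float64(441.775), 'cx': np.float64(282.016), 'cy': np.float64(210.293), 'rvec': array([ 1.927,  1.836, -0.551]), 'tvec': array([ -13.17 , -315.063, 1610.868])}
```

View pics/top0.png

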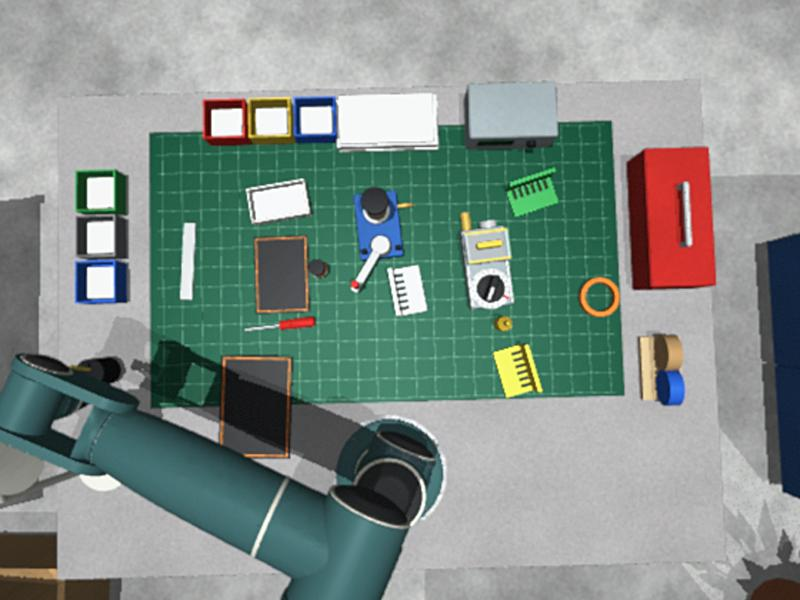

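View pics/scene0.png

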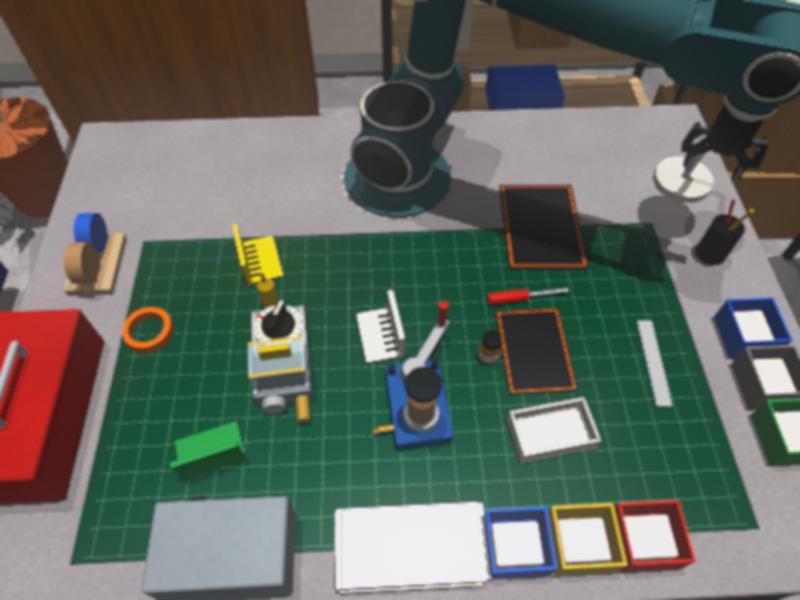

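```bash
python3 - <<'E'
from h import *
import pickle
im,c=pickle.load(open("top.pkl","rb")); im2,c2=pickle.load(open("scene.pkl","rb"))
a=cv2.resize(im[125:230,165:375,::-1],None,fx=3.8,fy=3.8,interpolation=cv2.INTER_CUBIC)
cv2.imwrite("pics/topcrop.png",a)
for U,V in[(255,237),(307,238),(309,312),(257,311),(222,356),(291,357),(290,458),(220,456)]:
    print((U,V),np.round(ray(c,(U+.5)*.7-.5,(V+.5)*.7-.5,4)))
E
```

```text
(255, 237) [612. 334.   4.]
(307, 238) [606. 199.   4.]
(309, 312) [413. 197.   4.]
(257, 311) [419. 332.   4.]
(222, 356) [306. 423.   4.]
(291, 357) [298. 246.   4.]
(290, 458) [ 42. 252.   4.]
(220, 456) [ 51. 431.   4.]
```

View pics/topcrop.png

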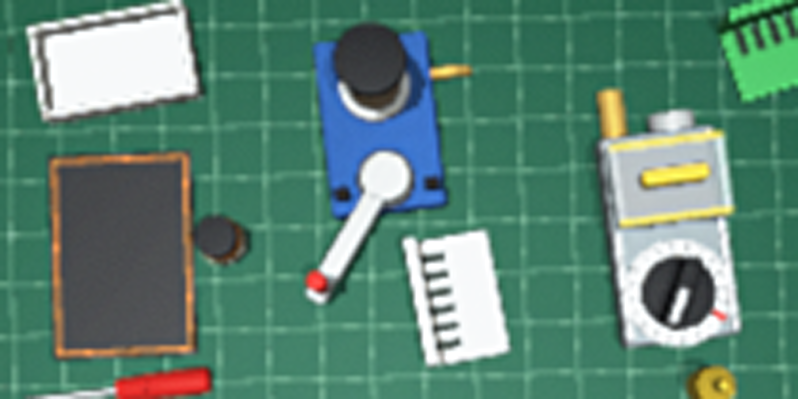

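```bash
python3 - <<'E'
from h import *
import pickle
im,c=pickle.load(open("top.pkl","rb"))
def P(n,x,y,z):
    p=ray(c,165+(x+.5)/3.8-.5,125+(y+.5)/3.8-.5,z); print(n,np.round(p,1)); return p
for n,x,y,z in [("w",403,240,75),("w",415,238,75),("w",438,363,75),("w",426,365,75),("b",488,230,8),("b",510,352,8),
 ("pad",50,155,4),("pad",190,152,4),("pad",195,354,4),("pad",56,357,4),
 ("knob",678,292,97),("line",671,322,97),("red",718,316,55),("finL",642,184,142),("finR",708,168+4,142),("handle",317,281,130),("pivot",385,177,62),
 ("regFL",627,346,50),("regFR",737,330,50),("regBL",600,142,50),("pumpFL",337,218,35),("pumpFR",446,201,35),("pumpBL",318,44,35),("jar",215,238,75),("glue",712,385,120)]: P(n,x,y,z)
s=get_state(); R=cv2.Rodrigues(s["tool_rot"])[0]; print(np.round(R,3))
w=camera("wrist"); print(np.round(w["tool_from_camera"],2),w["fx"],w["cx"],w["cy"])
E
```

```text
w [514.3  -8.   75. ]
w [515.9 -19.2  75. ]
w [398.6 -37.6  75. ]
w [397.  -26.4  75. ]
b [528. -90.   8.]
b [ 408.7 -108.     8. ]
pad [613.1 336.3   4. ]
pad [612.5 199.2   4. ]
pad [414.8 197.9   4. ]
pad [415.4 333.1   4. ]
knob [ 457.7 -260.    97. ]
line [ 430.3 -252.6   97. ]
red [ 436.4 -303.    55. ]
finL [ 553.1 -224.5  142. ]
finR [ 562.3 -284.   142. ]
handle [474.2  69.7 130. ]
pivot [575.6   7.7  62. ]
regFL [ 410.5 -216.8   50. ]
regFR [ 422.9 -321.4   50. ]
regBL [ 605.3 -197.4   50. ]
pumpFL [540.7  55.3  35. ]
pumpFR [554.4 -49.6  35. ]
pumpBL [709.6  69.8  35. ]
jar [520.7 167.6  75. ]
glue [ 371.5 -284.5  120. ]
[[-0.923  0.384 -0.   ]
 [ 0.384  0.923 -0.001]
 [ 0.    -0.001 -1.   ]]
[[ 0.   -0.95 -0.31 79.43]
 [ 1.    0.   -0.    0.69]
 [ 0.   -0.31  0.95 31.05]
 [ 0.    0.    0.    1.  ]] 306.9709680834051 276.2549413539512 207.5398798291916
```

```bash
cat >> h.py <<'E'
def wrap(a): return (a+np.pi)%(2*np.pi)-np.pi
def yaw(): 
    R=cv2.Rodrigues(get_state()["tool_rot"])[0]; return np.arctan2(R[1,1],R[0,1])
def go(p,ang):
    "delta in tool axes to TCP position p (mm), tool-y heading ang"
    s=get_state(); R=cv2.Rodrigues(s["tool_rot"])[0]
    d=R.T@(np.array(p)-s["position"])/1000; t=wrap(yaw()-ang)
    if abs(t)>np.pi/2: t-=np.sign(t)*np.pi
    print(round(s["clock"],2),np.round(s["position"],1),"delta",np.round(d,4),"turn",round(t,4),"rows",round(max(np.linalg.norm(d)*1000/41.7,abs(t)/.125),1), "F",np.round(s["wrist_force"],1),"w",round(s["width"],1))
def wp(w,s,u,v,z):
    "wrist pixel to world at height z"
    T=np.array(w["tool_from_camera"]); R=cv2.Rodrigues(s["tool_rot"])[0]
    o=R@T[:3,3]+s["position"]; d=R@T[:3,:3]@np.array([(u-w["cx"])/w["fx"],(v-w["cy"])/w["fy"],1])
    return o+d*(z-o[2])/d[2]
E
python3 -c "
from h import *
go([456.5,-23,404],np.pi/2+.156)"
```

```text
0.15 [259.  623.4 404.1] delta [-0.4304 -0.5211  0.0006] turn -0.5498 rows 16.2 F [-0.2  0.2  0.5] w 85.1
```

Call:
play_rows --pt "-0.43 -0.521 0 -0.55 1" --pt "-0.43 -0.521 0 -0.55 1" --pt "-0.43 -0.521 0 -0.55 1" --pt "-0.43 -0.521 0 -0.55 1" --pt "-0.43 -0.521 0 -0.55 1" --pt "-0.43 -0.521 0 -0.55 1" --pt "-0.43 -0.521 0 -0.55 1" --pt "-0.43 -0.521 0 -0.55 1"

```text
clock: 0.82
position: [356.2, 302.6, 404.6]
tool_rot: [-0.246, 3.132, -0.0]
wrist_force: [1.5, -0.8, 0.3]
width: 85.6
gripper_force: 0.0
```

```bash
python3 -c "
from h import *
go([456.5,-23,404],np.pi/2+.156)"
```

```text
0.82 [356.2 302.6 404.6] delta [-0.0483 -0.3373  0.0006] turn 0.0007 rows 8.2 F [ 1.5 -0.8  0.3] w 85.6
```

Call:
play_rows --pt "-0.048 -0.337 0 0 1" --pt "-0.048 -0.337 0 0 1" --pt "-0.048 -0.337 0 0 1" --pt "-0.048 -0.337 0 0 1" --pt "-0.048 -0.337 0 0 1" --pt "-0.048 -0.337 0 0 1" --pt "-0.048 -0.337 0 0 1" --pt "-0.048 -0.337 0 0 1"

```text
clock: 1.48
position: [453.9, -16.3, 404.8]
tool_rot: [-0.245, 3.131, -0.0]
wrist_force: [1.4, 0.5, -0.2]
width: 85.3
gripper_force: 0.0
```

```bash
python3 -c "
from h import *
import pickle
go([456.5,-23,404],np.pi/2+.156)
s=get_state(); w=camera('wrist'); pickle.dump((s,w),open('w1.pkl','wb'))
cv2.imwrite('pics/w1.png',cv2.resize(w['img'][:,:,::-1],(800,600),interpolation=cv2.INTER_CUBIC))
go([456.5,-23,404],np.pi/2+.156)"
```

```text
1.48 [453.9 -16.3 404.8] delta [-0.0015 -0.007   0.0008] turn 0.0 rows 0.2 F [ 1.4  0.5 -0.2] w 85.3
1.53 [455.3 -21.6 404.4] delta [-0.001  -0.0016  0.0004] turn -0.0038 rows 0.0 F [-1.5 -1.7 -2.9] w 85.6
```

View pics/w1.png

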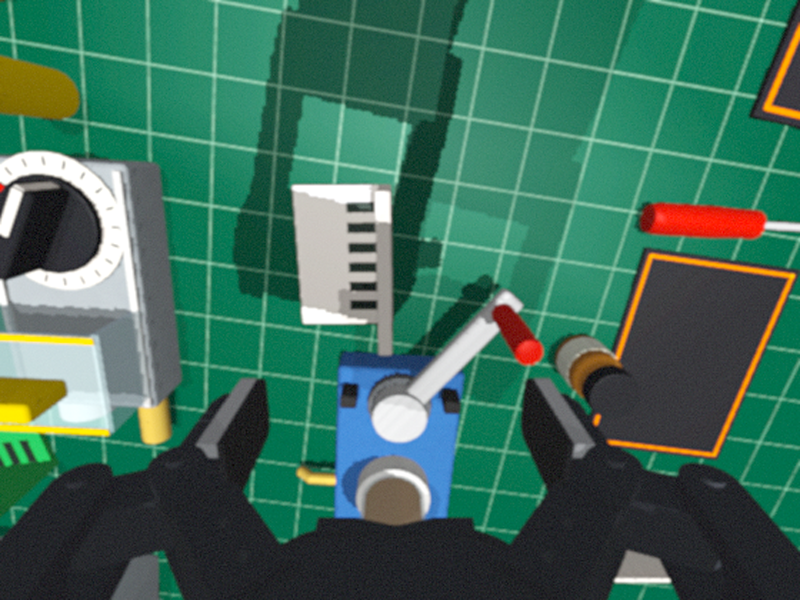

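```bash
python3 -c "
from h import *
import pickle
s,w=pickle.load(open('w1.pkl','rb'))
for n,U,V,z in [('w',375,190,75),('w',391,187,75),('w',378,355,75),('w',392,355,75),('b',293,186,8),('b',303,324,8),('handle',527,351,130),('piv',398,412,62),('pad',650,252,4),('pad',796,275,4),('pad',716,456,4)]:
    print(n,np.round(wp(w,s,(U+.5)*.7-.5,(V+.5)*.7-.5,z),1))
go([456.5,-24,205],np.pi/2+.156)"
```

```text
w [400.  -37.5  75. ]
w [396.5 -27.3  75. ]
w [518.8 -18.2  75. ]
w [517.2  -7.8  75. ]
b [ 412.7 -105.8    8. ]
b [531.2 -86.7   8. ]
handle [475.6  69.3 130. ]
piv [573.1   5.8  62. ]
pad [420.2 200.6   4. ]
pad [419.9 333.    4. ]
pad [610.  335.5   4. ]
1.53 [455.3 -21.6 404.4] delta [-0.0008 -0.0021  0.1994] turn -0.0038 rows 4.8 F [-1.5 -1.7 -2.9] w 85.6
```

Call:
play_rows --pt "0 -0.001 0.04 0 1" --pt "0 -0.001 0.08 0 1" --pt "0 -0.001 0.12 0 1" --pt "0 -0.001 0.16 0 1" --pt "0 -0.001 0.198 0 1" --pt "0 -0.001 0.198 0 1" --pt "0 -0.001 0.198 0 0" --pt "0 -0.001 0.198 0 0"

```text
clock: 2.2
position: [454.9, -15.2, 209.1]
tool_rot: [-0.245, 3.13, -0.0]
wrist_force: [1.4, 0.7, -0.2]
width: 63.7
gripper_force: 0.0
```

Call:
play_rows --pt "0 0 0 0 0" --pt "0 0 0 0 0" --pt "0 0 0 0 0" --pt "0 0 0 0 0" --pt "0 0 0 0 0"

```text
clock: 2.62
position: [454.5, -15.2, 207.8]
tool_rot: [-0.245, 3.13, -0.001]
wrist_force: [-0.8, -0.8, 8.2]
width: 9.3
gripper_force: 59.3
```

Call:
play_rows --pt "0 0 -0.02 0 0" --pt "0 0 -0.06 0 0" --pt "0 0 -0.1 0 0" --pt "0 0 -0.14 0 0" --pt "0 0 -0.17 0 0" --pt "0 0 -0.17 0 0" --pt "0 0 -0.17 0 0"

```text
clock: 3.2
position: [454.2, -15.1, 378.3]
tool_rot: [-0.245, 3.129, -0.001]
wrist_force: [0.6, -0.7, -1.8]
width: 9.1
gripper_force: 58.7
```

```bash
python3 -c "
from h import *
go([513,302,378],np.pi/2+.01)"
```

```text
3.2 [454.2 -15.1 378.3] delta [-0.1074  0.3041  0.0004] turn 0.1462 rows 7.7 F [ 0.6 -0.7 -1.8] w 9.1
```

Call:
play_rows --pt "-0.01 0.028 0 0.02 0" --pt "-0.023 0.064 0 0.04 0" --pt "-0.036 0.101 0 0.06 0" --pt "-0.049 0.139 0 0.08 0" --pt "-0.062 0.176 0 0.1 0" --pt "-0.075 0.213 0 0.12 0" --pt "-0.088 0.25 0 0.14 0" --pt "-0.098 0.278 0 0.146 0"

```text
clock: 3.87
position: [507.5, 277.5, 374.4]
tool_rot: [0.016, -3.139, 0.001]
wrist_force: [0.4, -0.4, -2.0]
width: 9.6
gripper_force: 59.0
```

```bash
python3 -c "
from h import *
go([513,302,378],np.pi/2+.01)"
```

```text
3.87 [507.5 277.5 374.4] delta [-0.0057  0.0244 -0.0036] turn 0.0 rows 0.6 F [ 0.4 -0.4 -2. ] w 9.6
```

Call:
play_rows --pt "-0.005 0.022 0 0 0" --pt "-0.005 0.022 0.03 0 0" --pt "-0.005 0.022 0.07 0 0" --pt "-0.005 0.022 0.11 0 0" --pt "-0.005 0.022 0.14 0 0" --pt "-0.005 0.022 0.155 0 0" --pt "-0.005 0.022 0.155 0 0" --pt "-0.005 0.022 0.155 0 0"

```text
clock: 4.53
position: [512.2, 296.6, 220.2]
tool_rot: [0.016, -3.139, 0.002]
wrist_force: [0.6, 0.3, -0.8]
width: 9.5
gripper_force: 59.0
```

Call:
play_rows --pt "0 0 0.003 0 0" --pt "0 0 0.003 0 0"

```text
clock: 4.7
position: [512.8, 296.9, 219.6]
tool_rot: [-0.016, 3.14, 0.001]
wrist_force: [-0.2, -0.5, -2.1]
width: 9.3
gripper_force: 59.0
```

Call:
play_rows --pt "0 0 0.002 0 0" --pt "0 0 0.004 0 0" --pt "0 0 0.005 0 0" --pt "0 0 0.005 0 0" --pt "0 0 0.005 0 0"

```text
clock: 5.12
position: [512.6, 296.8, 213.8]
tool_rot: [-0.016, 3.142, 0.0]
wrist_force: [0.6, -0.5, -1.2]
width: 9.1
gripper_force: 59.0
```

Call:
play_rows --pt "0 0 0.001 0 0" --pt "0 0 0.002 0 0" --pt "0 0 0.002 0 0" --pt "0 0 0.002 0 0"

```text
clock: 5.45
position: [512.6, 296.8, 211.9]
tool_rot: [-0.016, 3.141, 0.0]
wrist_force: [-1.0, -0.6, 1.9]
width: 9.2
gripper_force: 59.5
```

Call:
play_rows --pt "0 0 0 0 0.6" --pt "0 0 0 0 0.6" --pt "0 0 0 0 0.6" --pt "0 0 0 0 0.6" --pt "0 0 -0.03 0 0.6" --pt "0 0 -0.07 0 0.6" --pt "0 0 -0.11 0 0.6" --pt "0 0 -0.15 0 0.8"

```text
clock: 6.12
position: [512.3, 296.6, 363.4]
tool_rot: [0.016, -3.141, 0.0]
wrist_force: [0.4, 1.2, -0.3]
width: 61.5
gripper_force: 0.0
```

```bash
python3 -c "
from h import *
go([457,-150,400],-.52)
im,c=grab('top')
import pickle; pickle.dump((im,c),open('top.pkl','wb'))
cv2.imwrite('pics/t2.png',cv2.resize(im[125:230,165:375,::-1],None,fx=3.8,fy=3.8,interpolation=cv2.INTER_CUBIC))"
```

```text
6.12 [512.3 296.6 363.4] delta [ 0.0598 -0.446  -0.0365] turn -1.0406 rows 10.8 F [ 0.4  1.2 -0.3] w 61.5
```

View pics/t2.png

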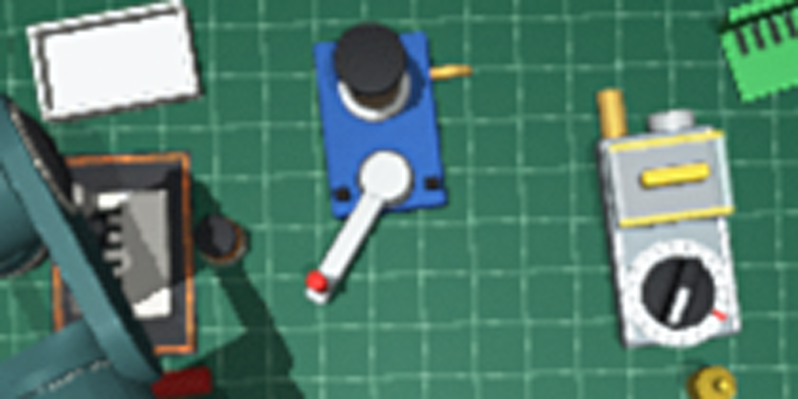

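```bash
python3 -c "
from h import *
go([500,-257,400],1.58)
print(get_state()['joint_pos'],yaw())"
```

```text
6.17 [512.8 296.9 372.6] delta [ 0.0182 -0.5536 -0.0299] turn 0.001 rows 13.3 F [-0.1 -0.2 10.5] w 67.9
[ 4.81763559e-01 -5.53468801e-02  1.66869399e+00 -4.20695043e-05
  1.51876228e+00 -1.09923433e+00] 1.5810179577867376
```

Call:
play_rows --pt "0.018 -0.04 -0.02 0.12 0.9" --pt "0.018 -0.554 -0.03 0.24 0.9" --pt "0.018 -0.554 -0.03 0.36 0.9" --pt "0.018 -0.554 -0.03 0.48 0.9" --pt "0.018 -0.554 -0.03 0.6 0.9" --pt "0.018 -0.554 -0.03 0.72 0.9" --pt "0.018 -0.554 -0.03 0.84 0.9" --pt "0.018 -0.554 -0.03 0.96 0.9"

```text
clock: 6.83
position: [498.4, -31.4, 386.2]
tool_rot: [1.444, 2.789, 0.0]
wrist_force: [0.2, 0.8, -0.4]
width: 77.0
gripper_force: 0.0
```

```bash
python3 -c "
from h import *
go([500,-257,400],yaw())
print(yaw())"
```

```text
6.83 [498.4 -31.4 386.2] delta [-0.1852 -0.1288 -0.0138] turn 0.0 rows 5.4 F [ 0.2  0.8 -0.4] w 77.0
0.6152412396722742
```

Call:
play_rows --pt "-0.185 -0.129 -0.014 0.12 0.9" --pt "-0.185 -0.129 -0.014 0.24 0.9" --pt "-0.185 -0.129 -0.014 0.36 0.9" --pt "-0.185 -0.129 -0.014 0.48 0.9" --pt "-0.185 -0.129 -0.014 0.6 0.9" --pt "-0.185 -0.129 -0.014 0.72 0.9" --pt "-0.185 -0.129 -0.014 0.84 0.9" --pt "-0.185 -0.129 -0.014 0.96 0.9"

```text
clock: 7.5
position: [501.5, -256.6, 399.6]
tool_rot: [-2.571, -1.804, 0.0]
wrist_force: [-0.2, -0.6, 0.1]
width: 77.0
gripper_force: 0.0
```

Call:
play_rows --pt "0 0 0 0.12 0.9" --pt "0 0 0 0.24 0.9" --pt "0 0 0 0.36 0.9" --pt "0 0 0 0.48 0.9" --pt "0 0 0 0.6 0.9" --pt "0 0 0 0.72 0.9" --pt "0 0 0 0.84 0.9" --pt "0 0 0 0.96 0.9"

```text
clock: 8.17
position: [501.7, -255.1, 399.9]
tool_rot: [3.114, 0.416, -0.0]
wrist_force: [-0.3, -0.2, -0.0]
width: 76.9
gripper_force: 0.0
```

Call:
play_rows --pt "0 0 0 0.12 0.9" --pt "0 0 0 0.24 0.9" --pt "0 0 0 0.36 0.9" --pt "0 0 0 0.48 0.9" --pt "0 0 0 0.53 0.9" --pt "0 0 0 0.53 0.9" --pt "0 0 0 0.53 0.9" --pt "0 0 0 0.53 0.9"

```text
clock: 8.83
position: [501.7, -255.1, 400.0]
tool_rot: [-3.116, 0.401, 0.0]
wrist_force: [-0.5, 0.9, 0.2]
width: 77.3
gripper_force: 0.0
```

```bash
python3 -c "
from h import *
import pickle
go([457,-260,400],-1.84); print(get_state()['joint_pos'])
s=get_state(); w=camera('wrist'); pickle.dump((s,w),open('w2.pkl','wb'))
cv2.imwrite('pics/w2.png',cv2.resize(w['img'][:,:,::-1],(800,600),interpolation=cv2.INTER_CUBIC))
go([457,-260,400],-1.84);"
```

```text
8.83 [ 501.7 -255.1  400. ] delta [-0.042   0.0161 -0.    ] turn 0.0132 rows 1.1 F [-0.5  0.9  0.2] w 77.3
[-5.15671997e-01 -1.27796165e-01  1.69191790e+00 -8.51095088e-06
  1.57754771e+00  1.31114540e+00]
8.88 [ 501.7 -255.   400. ] delta [-0.042   0.0161  0.    ] turn 0.0129 rows 1.1 F [-0.8  0.2  0.3] w 76.9
```

View pics/w2.png

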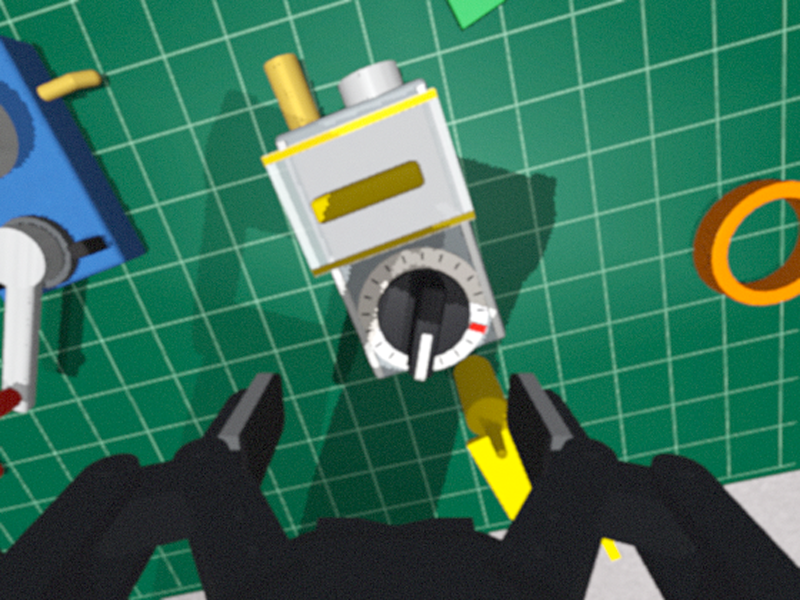

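```bash
python3 -c "
from h import *
import pickle
s,w=pickle.load(open('w2.pkl','rb'))
img=w['img']; cv2.imwrite('pics/w2c.png',cv2.resize(img[55:275,175:360,::-1],None,fx=2.7*1.0,fy=2.7,interpolation=cv2.INTER_CUBIC))
for n,U,V,z in [('barnear',421,380,97),('lineInner',428,335,97),('barfar',431,268,97),('dial',427,313,52),('red',479,328,52),('c',265,158,106),('c',436,92,106),('c',474,214,106),('c',315,272,106)]:
    print(n,np.round(wp(w,s,(U+.5)*.7-.5,(V+.5)*.7-.5,z),1))"
```

```text
barnear [ 429.3 -254.4   97. ]
lineInner [ 461.  -266.9   97. ]
barfar [ 505.6 -279.3   97. ]
dial [ 459.6 -269.1   52. ]
red [ 437.4 -305.4   52. ]
c [ 595.  -202.1  106. ]
c [ 603.9 -304.4  106. ]
c [ 533.7 -311.4  106. ]
c [ 523.6 -209.1  106. ]
```

View pics/w2c.png

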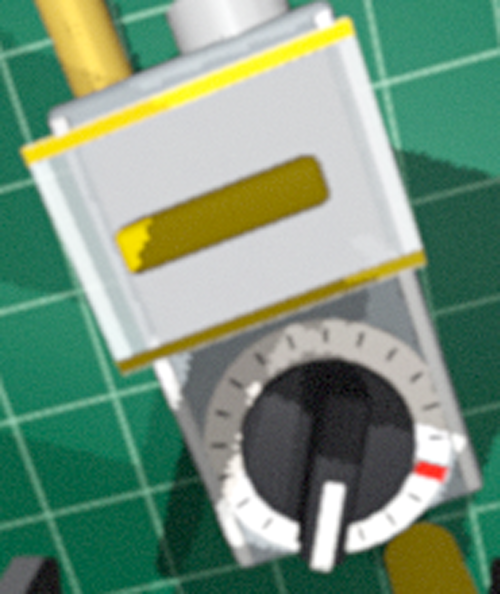

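```bash
python3 -c "
from h import *
import pickle
s,w=pickle.load(open('w2.pkl','rb'))
q=lambda x,y,z:wp(w,s,175+(x+.5)/2.7-.5,55+(y+.5)/2.7-.5,z)
for n,x,y,z in [('near',321,571,97),('mid',333,485,97),('far',346,393,97),('skirt',329,437,61),('dial',328,436,51),('red',431,471,51),('finA',118,228,142),('finB',322,156,142),('finC',328,203,142),('finD',136,272,142)]:
    print(n,np.round(q(x,y,z),1))
a=q(321,571,97)-q(333,485,97); k=(q(333,485,97)+q(329,437,61)+q(328,436,51))/3; r=q(431,471,51)-k
print(k, np.arctan2(a[1],a[0]),np.arctan2(r[1],r[0])%6.283, np.hypot(*r[:2]))
b=q(321,571,97)-k;print('b',np.arctan2(b[1],b[0]))
im,c=pickle.load(open('top.pkl','rb'))
P=lambda x,y,z:ray(c,165+(x+.5)/3.8-.5,125+(y+.5)/3.8-.5,z)
for n,x,y,z in [('dial',677,293,51),('red',718,316,51),('finc',675,177,142),('line',671,322,97),('lin',682,292,97)]: print(n,np.round(P(x,y,z),1))
"
```

```text
near [ 429.2 -253.4   97. ]
mid [ 461.4 -265.5   97. ]
far [ 493.4 -277.7   97. ]
skirt [ 466.3 -267.6   61. ]
dial [ 463.2 -267.1   51. ]
red [ 437.5 -304.6   51. ]
finA [ 567.9 -228.4  142. ]
finB [ 572.  -285.7  142. ]
finC [ 560.  -284.5  142. ]
finD [ 555.4 -229.5  142. ]
[ 463.60103233 -266.73646342   69.66666667] 2.7796346128941956 4.109439619856381 46.00633055147489
b 2.7705589218606717
dial [ 459.4 -265.7   51. ]
red [ 436.6 -303.7   51. ]
finc [ 558.6 -254.3  142. ]
line [ 430.3 -252.6   97. ]
lin [ 457.6 -263.6   97. ]
```

```bash
python3 -c "
from h import *
go([461,-266,241],-1.93)"
```

```text
8.88 [ 501.7 -255.   400. ] delta [-0.0366  0.0209  0.159 ] turn 0.1029 rows 3.9 F [-0.8  0.2  0.3] w 76.9
```

Call:
play_rows --pt "-0.037 0.021 0 0.103 0.8" --pt "-0.037 0.021 0.03 0.103 0.8" --pt "-0.037 0.021 0.07 0.103 0.8" --pt "-0.037 0.021 0.11 0.103 0.8" --pt "-0.037 0.021 0.14 0.103 0.8" --pt "-0.037 0.021 0.155 0.103 0.8" --pt "-0.037 0.021 0.159 0.103 0.8" --pt "-0.037 0.021 0.159 0.103 0.8"

```text
clock: 9.55
position: [460.5, -265.9, 240.4]
tool_rot: [-3.09, 0.563, 0.002]
wrist_force: [0.3, 0.4, 0.3]
width: 68.5
gripper_force: 0.0
```

Call:
play_rows --pt "0 0 0 0 0.5" --pt "0 0 0 0 0.3" --pt "0 0 0 0 0.1" --pt "0 0 0 0 0.1" --pt "0 0 0 0 0.1" --pt "0 0 0 0 0.1"

```text
clock: 10.05
position: [460.7, -266.1, 242.3]
tool_rot: [3.09, -0.564, 0.002]
wrist_force: [-1.7, -0.8, 6.5]
width: 17.1
gripper_force: 58.3
```

```bash
python3 -c "
from h import *
go([461,-266,241],-1.93);print(get_state()['joint_pos'],get_state()['gripper_force'],yaw())"
```

```text
10.05 [ 460.7 -266.1  242.3] delta [ 0.0002 -0.0002  0.0013] turn -0.0019 rows 0.0 F [-1.7 -0.8  6.5] w 17.1
[-5.71698234e-01 -1.04778624e-01  1.93217426e+00 -3.96869737e-04
  1.31262477e+00  1.36029293e+00] 58.33717167377472 -1.9318906491727044
```

Call:
play_rows --pt "0 0 0 -0.1 0.1" --pt "0 0 0 -0.2 0.1" --pt "0 0 0 -0.3 0.1" --pt "0 0 0 -0.4 0.1" --pt "0 0 0 -0.5 0.1" --pt "0 0 0 -0.6 0.1" --pt "0 0 0 -0.7 0.1" --pt "0 0 0 -0.8 0.1"

```text
clock: 10.72
position: [460.7, -266.6, 242.4]
tool_rot: [3.062, 0.69, 0.001]
wrist_force: [-0.9, -9.0, 4.0]
width: 17.3
gripper_force: 58.5
```

Call:
play_rows --pt "0 0 0 -0.1 0.1" --pt "0 0 0 -0.2 0.1" --pt "0 0 0 -0.3 0.1" --pt "0 0 0 -0.4 0.1" --pt "0 0 0 -0.5 0.1" --pt "0 0 0 -0.58 0.1" --pt "0 0 0 -0.58 0.1" --pt "0 0 0 -0.58 0.1"

```text
clock: 11.38
position: [460.9, -266.8, 242.4]
tool_rot: [2.739, 1.531, 0.001]
wrist_force: [3.0, -11.0, 0.8]
width: 17.2
gripper_force: 58.2
```

```bash
python3 -c "
from h import *
go([461,-266,241],-.55);print(get_state()['ft_torque'],yaw())"
```

```text
11.38 [ 460.9 -266.8  242.4] delta [ 0.0008 -0.0003  0.0014] turn -0.0015 rows 0.0 F [  3.  -11.    0.8] w 17.2
[-1.83890144 -0.46614784  0.06800483] -0.5515058716251006
```

Call:
play_rows --pt "0 0 0 0 0.5" --pt "0 0 0 0 0.7" --pt "0 0 0 0 0.7" --pt "0 0 -0.04 0 0.8" --pt "0 0 -0.08 0 0.8" --pt "0 0 -0.12 0 0.8" --pt "0 0 -0.12 0 0.8" --pt "0 0 -0.12 0 0.8"

```text
clock: 12.05
position: [460.7, -265.9, 363.9]
tool_rot: [2.739, 1.53, 0.003]
wrist_force: [0.7, 0.6, -0.9]
width: 67.8
gripper_force: 0.0
```

```bash
python3 -c "
from h import *
import pickle
s=get_state(); w=camera('wrist'); pickle.dump((s,w),open('w3.pkl','wb'))
cv2.imwrite('pics/w3.png',cv2.resize(w['img'][:,:,::-1],(800,600),interpolation=cv2.INTER_CUBIC))
go([461,-266,360],-.55)"
```

```text
12.1 [ 460.5 -265.8  361.8] delta [0.0001 0.0005 0.0018] turn -0.0018 rows 0.0 F [-0.1  0.2 -0.2] w 68.1
```

View pics/w3.png

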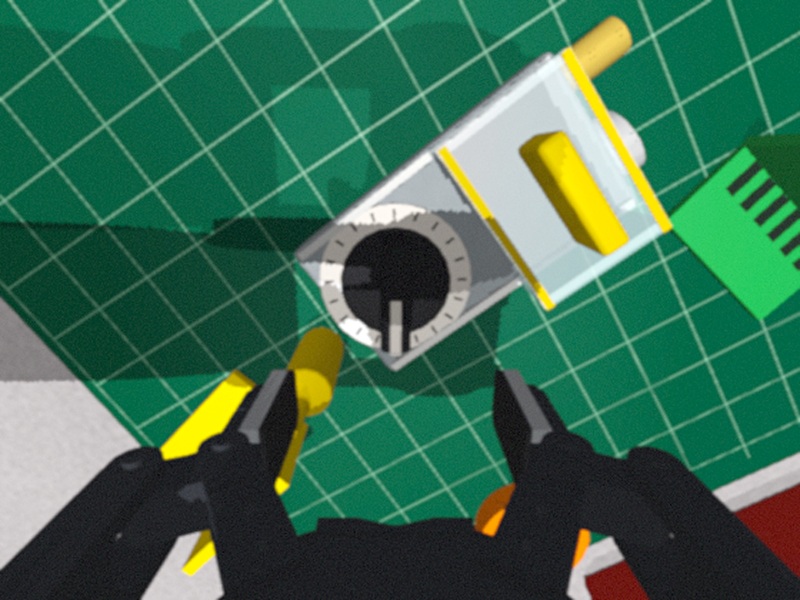

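```bash
python3 -c "
from h import *
import pickle
s,w=pickle.load(open('w3.pkl','rb'))
for n,U,V,z in [('fin',537,137,142),('fin',556,132,142),('fin',625,240,142),('fin',604,252,142),('c',440,150,106),('c',566,50,106),('c',670,230,106),('c',547,308,106),('bar',396,354,97)]:
    print(n,np.round(wp(w,s,(U+.5)*.7-.5,(V+.5)*.7-.5,z),1))
go([562,-257,340],.095)"
```

```text
fin [ 556. -223.  142.]
fin [ 563.5 -225.4  142. ]
fin [ 570.4 -281.9  142. ]
fin [ 560.3 -282.   142. ]
c [ 522.9 -208.2  106. ]
c [ 594.1 -200.7  106. ]
c [ 605.2 -305.1  106. ]
c [ 532.2 -310.5  106. ]
bar [ 444.9 -294.3   97. ]
12.1 [ 460.5 -265.8  361.8] delta [0.0607 0.0818 0.0219] turn -0.6468 rows 5.2 F [-0.1  0.2 -0.2] w 68.1
```

Call:
play_rows --pt "0.061 0.083 0 -0.12 0.8" --pt "0.061 0.083 0 -0.24 0.8" --pt "0.061 0.083 0 -0.36 0.8" --pt "0.061 0.083 0 -0.48 0.8" --pt "0.061 0.083 0 -0.6 0.8" --pt "0.061 0.083 0 -0.647 0.8" --pt "0.061 0.083 0 -0.647 0.8" --pt "0.061 0.083 0 -0.647 0.8"

```text
clock: 12.77
position: [563.1, -257.4, 359.8]
tool_rot: [-2.115, -2.321, 0.001]
wrist_force: [-0.0, -0.7, 0.1]
width: 68.3
gripper_force: 0.0
```

```bash
python3 -c "
from h import *
go([563,-256.5,285],.095)"
```

```text
12.77 [ 563.1 -257.4  359.8] delta [0.0008 0.0001 0.0748] turn -0.002 rows 1.8 F [-0.  -0.7  0.1] w 68.3
```

Call:
play_rows --pt "0 0 0.03 0 0.8" --pt "0 0 0.06 0 0.8" --pt "0 0 0.074 0 0.8" --pt "0 0 0.074 0 0.5" --pt "0 0 0.074 0 0.2" --pt "0 0 0.074 0 0.05" --pt "0 0 0.074 0 0.05" --pt "0 0 0.074 0 0.05"

```text
clock: 13.43
position: [563.5, -257.6, 289.1]
tool_rot: [2.112, 2.322, 0.001]
wrist_force: [-1.7, 0.3, 3.4]
width: 13.0
gripper_force: 58.4
```

Call:
play_rows --pt "0 0 0 0 0.05" --pt "0 0 0 0 0.05"

```text
clock: 13.6
position: [563.5, -257.6, 289.1]
tool_rot: [2.112, 2.323, 0.001]
wrist_force: [-1.8, -0.0, 6.6]
width: 13.0
gripper_force: 58.7
```

```bash
python3 -c "
from h import *
go([461,-266.7,285],.095)"
```

```text
13.6 [ 563.5 -257.6  289.1] delta [ 0.0007 -0.1029  0.0039] turn -0.0 rows 2.5 F [-1.8 -0.   6.6] w 13.0
```

Call:
play_rows --pt "0 -0.01 0 0 0.05" --pt "0 -0.025 0 0 0.05" --pt "0 -0.04 0 0 0.05" --pt "0 -0.055 0 0 0.05" --pt "0 -0.07 0 0 0.05" --pt "0 -0.085 0 0 0.05" --pt "0 -0.095 0 0 0.05" --pt "0 -0.098 0 0 0.05"

```text
clock: 14.27
position: [464.8, -267.3, 289.1]
tool_rot: [2.112, 2.321, -0.0]
wrist_force: [2.1, -3.1, 4.2]
width: 12.9
gripper_force: 59.5
```

Call:
play_rows --pt "0 -0.002 0 0 0.05" --pt "0 -0.004 0 0 0.05" --pt "0 -0.005 0 0 0.05" --pt "0 -0.006 0 0 0.05" --pt "0 -0.006 0 0 0.05"

```text
clock: 14.68
position: [460.7, -267.6, 289.1]
tool_rot: [2.109, 2.32, 0.004]
wrist_force: [17.9, -4.0, 1.0]
width: 13.1
gripper_force: 59.2
```

Call:
play_rows --pt "0 0.002 0 0 0.4" --pt "0 0.002 0 0 0.6" --pt "0 0.002 0 0 0.7" --pt "0 0.002 -0.03 0 0.7" --pt "0 0.002 -0.07 0 0.7" --pt "0 0.002 -0.1 0 0.7" --pt "0 0.002 -0.1 0 0.7"

```text
clock: 15.27
position: [461.7, -267.3, 394.1]
tool_rot: [2.108, 2.319, 0.002]
wrist_force: [0.9, -0.5, 0.1]
width: 60.0
gripper_force: 0.0
```

```bash
python3 -c "
from h import *
go([474.8,69.5,380],-.566)"
```

```text
15.27 [ 461.7 -267.3  394.1] delta [0.3341 0.0448 0.0127] turn 0.6609 rows 8.1 F [ 0.9 -0.5  0.1] w 60.0
```

Call:
play_rows --pt "0.334 0.045 0.01 0.11 0.7" --pt "0.334 0.045 0.01 0.22 0.7" --pt "0.334 0.045 0.01 0.33 0.7" --pt "0.334 0.045 0.01 0.44 0.7" --pt "0.334 0.045 0.01 0.55 0.7" --pt "0.334 0.045 0.01 0.66 0.7" --pt "0.334 0.045 0.01 0.66 0.7" --pt "0.334 0.045 0.01 0.66 0.7"

```text
clock: 15.93
position: [473.5, 53.3, 377.9]
tool_rot: [2.754, 1.511, 0.001]
wrist_force: [0.7, -0.3, 0.1]
width: 59.9
gripper_force: 0.0
```

Call:
play_rows --pt "0 0 0 0 0.7" --pt "0 0 0 0 0.7"

```text
clock: 16.1
position: [473.9, 53.5, 377.6]
tool_rot: [-2.75, -1.52, 0.0]
wrist_force: [-0.4, -0.5, -0.2]
width: 59.5
gripper_force: 0.0
```

```bash
python3 -c "
from h import *
import pickle
s=get_state(); w=camera('wrist'); pickle.dump((s,w),open('w4.pkl','wb'))
t=camera('top')['img']; pickle.dump(t,open('t4.pkl','wb'))
a=cv2.resize(w['img'][:,:,::-1],(800,600),interpolation=cv2.INTER_CUBIC)
a[430:600,0:150]=cv2.resize(t[170:230,315:368,::-1],(150,170),interpolation=cv2.INTER_CUBIC)
cv2.imwrite('pics/w4.png',a)
go([474.8,69.5,255],-.566)"
```

```text
16.2 [474.1  51.4 377.7] delta [ 0.0157 -0.0091  0.1227] turn 0.0014 rows 3.0 F [ 0.5 -1.1  0.7] w 59.7
```

View pics/w4.png

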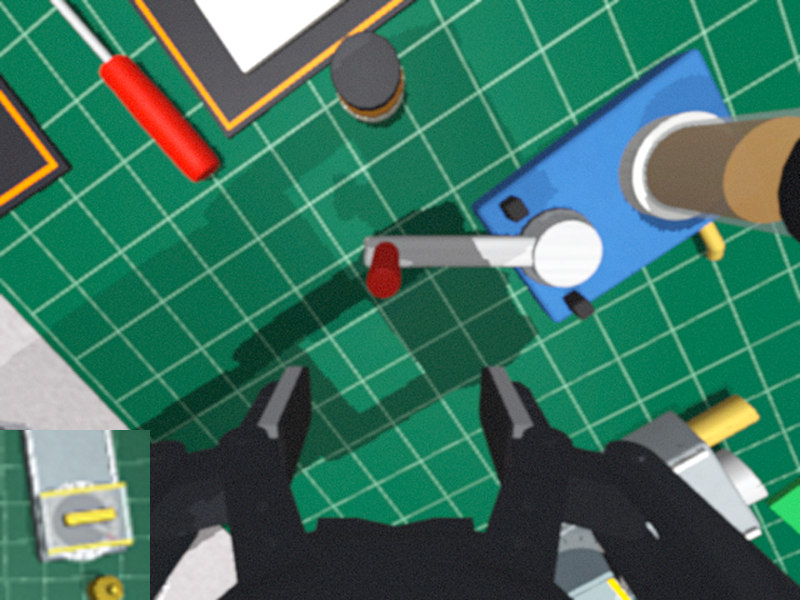

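```bash
python3 -c "
from h import *
import pickle
s,w=pickle.load(open('w4.pkl','rb'))
s['position']=np.array([474,52,377.7])
for n,U,V,z in [('top',384,282,130),('arm1',384,251,57),('cap',567,252,62),('capz70',567,252,75),('disc',560,247,57)]:
    print(n,np.round(wp(w,s,(U+.5)*.7-.5,(V+.5)*.7-.5,z),1))
go([475,69,255],-.566)"
```

```text
top [478.   69.8 130. ]
arm1 [476.9  71.2  57. ]
cap [579.6   7.3  62. ]
capz70 [576.7  12.4  75. ]
disc [578.3  10.9  57. ]
16.2 [474.1  51.4 377.7] delta [ 0.0154 -0.0087  0.1227] turn 0.0014 rows 3.0 F [ 0.5 -1.1  0.7] w 59.7
```

Call:
play_rows --pt "0.016 -0.008 0 0.0 0.7" --pt "0.016 -0.008 0.03 0.0 0.7" --pt "0.016 -0.008 0.06 0.0 0.7" --pt "0.016 -0.008 0.09 0 0.7" --pt "0.016 -0.008 0.115 0 0.7" --pt "0.016 -0.008 0.12 0 0.7" --pt "0.016 -0.008 0.12 0 0.7" --pt "0.016 -0.008 0.12 0 0.7"

```text
clock: 16.87
position: [476.4, 68.6, 259.0]
tool_rot: [2.753, 1.512, 0.001]
wrist_force: [0.5, -0.3, 0.8]
width: 59.9
gripper_force: 0.0
```

Call:
play_rows --pt "0 0 0 0 0.4" --pt "0 0 0 0 0.15" --pt "0 0 0 0 0.1" --pt "0 0 0 0 0.1" --pt "0 0 0 0 0.1" --pt "0 0 0 0 0.1"

```text
clock: 17.37
position: [476.2, 69.4, 258.8]
tool_rot: [2.752, 1.514, 0.002]
wrist_force: [-1.0, -1.9, 7.1]
width: 16.5
gripper_force: 58.3
```

```bash
cat > arc.py <<'E'
from h import *
import sys
def arc(a0,angs,pc,tool0):
    "rows: tool-frame shifts for TCP turning about pc by angs from current pose"
    s=get_state(); R=cv2.Rodrigues(s["tool_rot"])[0]; p=s["position"]; v=p[:2]-pc
    for a in angs:
        c,n=np.cos(a),np.sin(a); d=np.array([c*v[0]-n*v[1],n*v[0]+c*v[1]])-v
        print(a,np.round(R.T@np.array([*d,0])/1000,4)[:2],-a)
    print(np.linalg.norm(v))
if __name__=="__main__":
    go([476.5,69.8,258],-.566); s=get_state(); print(s["gripper_force"])
    arc(0,np.round(np.arange(1,17)*.0825,4),np.array([578,6.8]),0)
E
python3 arc.py
```

```text
17.37 [476.2  69.4 258.8] delta [0.0005 0.     0.0008] turn 0.0011 rows 0.0 F [-1.  -1.9  7.1] w 16.5
58.28118681907654
0.0825 [-0.0098  0.0005] -0.0825
0.165 [-0.0196  0.0019] -0.165
0.2475 [-0.0292  0.004 ] -0.2475
0.33 [-0.0386  0.007 ] -0.33
0.4125 [-0.0478  0.0107] -0.4125
0.495 [-0.0566  0.0151] -0.495
0.5775 [-0.065   0.0203] -0.5775
0.66 [-0.0729  0.0261] -0.66
0.7425 [-0.0804  0.0325] -0.7425
0.825 [-0.0873  0.0396] -0.825
0.9075 [-0.0935  0.0472] -0.9075
0.99 [-0.0992  0.0553] -0.99
1.0725 [-0.1041  0.0638] -1.0725
1.155 [-0.1084  0.0727] -1.155
1.2375 [-0.1118  0.0819] -1.2375
1.32 [-0.1145  0.0914] -1.32
119.49883199353123
```

Call:
play_rows --pt "-0.0098 0.0005 0 -0.0825 0.1" --pt "-0.0196 0.0019 0 -0.165 0.1" --pt "-0.0292 0.004 0 -0.2475 0.1" --pt "-0.0386 0.007 0 -0.33 0.1" --pt "-0.0478 0.0107 0 -0.4125 0.1" --pt "-0.0566 0.0151 0 -0.495 0.1" --pt "-0.065 0.0203 0 -0.5775 0.1" --pt "-0.0729 0.0261 0 -0.66 0.1"

```text
clock: 18.03
position: [459.2, -6.3, 258.8]
tool_rot: [2.108, 2.328, 0.003]
wrist_force: [6.6, 4.1, 2.1]
width: 16.7
gripper_force: 59.1
```

```bash
python3 -c "
from h import *
s=get_state();print(s['position'],s['wrist_force'],s['gripper_force'],s['width'],yaw())
p=s['position'][:2]-[578,6.8];print(np.hypot(*p),np.arctan2(p[1],p[0])%6.283)"
```

```text
[459.22978869  -6.34744181 258.79588702] [6.6475088  4.09314502 2.08798983] 59.06000018119812 16.667230146168432 0.0992584027723761
119.4956832743422 3.251654953478224
```

Call:
play_rows --pt "-0.0098 0.0005 0 -0.0825 0.1" --pt "-0.0196 0.0019 0 -0.165 0.1" --pt "-0.0292 0.004 0 -0.2475 0.1" --pt "-0.0386 0.007 0 -0.33 0.1" --pt "-0.0478 0.0107 0 -0.4125 0.1" --pt "-0.0566 0.0151 0 -0.495 0.1" --pt "-0.0635 0.0192 0 -0.56 0.1" --pt "-0.0705 0.0243 0 -0.63 0.1"

```text
clock: 18.7
position: [490.2, -74.1, 258.7]
tool_rot: [1.284, 2.867, 0.002]
wrist_force: [-3.6, 5.6, 8.9]
width: 16.7
gripper_force: 59.6
```

Call:
play_rows --pt "-0.001 0.0 0 0 0.1" --pt "-0.002 0.0 0 0 0.1" --pt "-0.003 0.0 0 0 0.1" --pt "-0.003 0.0 0 0 0.1"

```text
clock: 19.03
position: [491.7, -75.7, 258.7]
tool_rot: [-1.288, -2.863, -0.002]
wrist_force: [-11.2, 9.7, 13.1]
width: 16.4
gripper_force: 60.3
```

```bash
python3 -c "
from h import *
s=get_state();print(s['position'],s['wrist_force'],s['gripper_force'],s['width'],yaw())
p=s['position'][:2]-[578,6.8];print(np.hypot(*p),np.arctan2(p[1],p[0])%6.283)"
```

```text
[491.73094427 -75.70339927 258.66737085] [-11.20016184   9.67935572  13.12331029] 60.311851501464844 16.372117028123448 0.7254459981661334
119.36984907159174 3.904497178949737
```

Call:
play_rows --pt "-0.001 0 0 0 0.1" --pt "-0.001 0 0 0 0.1" --pt "-0.001 0 0 0 0.6" --pt "-0.001 0 0 0 0.7" --pt "-0.001 0 0 0 0.7" --pt "-0.001 0 0 0 0.7" --pt "-0.001 0 -0.03 0 0.7" --pt "-0.001 0 -0.07 0 0.7"

```text
clock: 19.7
position: [492.0, -76.9, 325.4]
tool_rot: [-1.287, -2.86, 0.002]
wrist_force: [0.5, -0.0, 0.5]
width: 59.7
gripper_force: 0.0
```

Call:
play_rows --pt "0 0 -0.03 0 0.7" --pt "0 0 -0.06 0 0.7" --pt "0 0 -0.08 0 0.7" --pt "0 0 -0.08 0 0.7" --pt "0 0 -0.08 0 0.7" --pt "0 0 -0.08 0 0.7" --pt "0 0 -0.08 0 0.7" --pt "0 0 -0.08 0 0.7"

```text
clock: 20.37
position: [492.5, -77.0, 406.5]
tool_rot: [-1.289, -2.863, 0.001]
wrist_force: [0.1, -0.3, -1.0]
width: 59.7
gripper_force: 0.0
```

```bash
python3 -c "
from h import *
im,c=grab('top'); s,_=grab('scene')
a=cv2.resize(im[125:230,165:375,::-1],(700,350),interpolation=cv2.INTER_CUBIC)
b=cv2.resize(s[190:320,160:420,::-1],(500,250),interpolation=cv2.INTER_CUBIC)
o=np.zeros((600,700,3),np.uint8);o[:350]=a;o[350:,:500]=b
cv2.imwrite('pics/end.png',o); go([491,-75,400],.7)"
```

```text
20.47 [492.5 -77.  406.9] delta [0.0025 0.0002 0.0069] turn 0.025 rows 0.2 F [-0.5  0.5 -0.4] w 60.1
```

View pics/end.png

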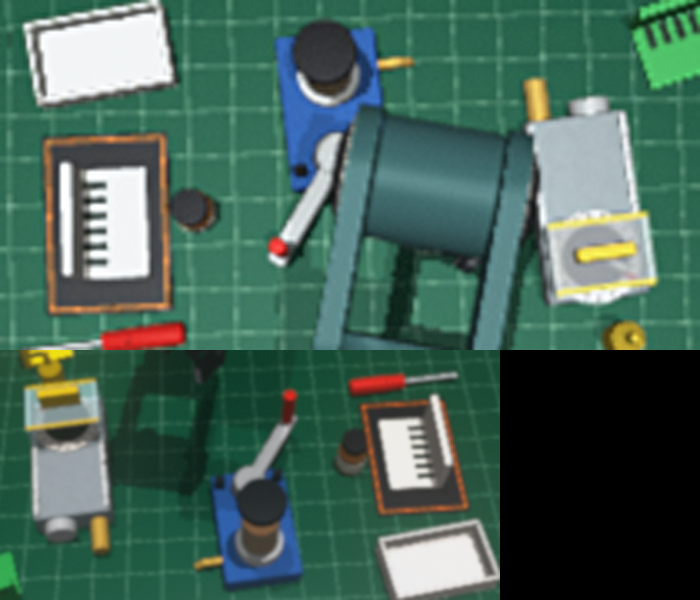

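```bash
python3 -c "
from cell import finish_job
print(finish_job())"
```

```text
the job is handed in; nothing more can be done
None
```

I handed the job in at about 20.5 s. In the last pictures the panel is on the pad, the cover is home over the knob, the lever is back home, and none of the bystanders in view has visibly moved. I could not see the white line and red mark together, so the knob rests on my measured angle and on the bar hiding the mark after the turn. No verdict came back.

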